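# Shut the vegetable slicer and park its food holder under the leaf spring

### The arm

A 6-joint arm with a two-finger parallel gripper is mounted at the origin on a cart in front of the work surface, level with it; the furniture and walls round the work are solid. World frame = base frame: x ahead of the robot, y to its left, z up, the work surface at z = 0. Lengths are in mm, angles in rad, forces in N, time in s.
With the tool pointing down it reaches from about 375 to 750 mm from the base axis. Payload 9 kg.
Tool frame: the origin (TCP) lies on the centre line of the jaws, within the pads' length; the fingertips stand 14 mm ahead of it and the grasp point (between the pads) lies 5 mm behind it (bot.finger_overhang is the distance from the TCP to the fingertips, in mm); z points along the fingers, y is the line along which they close (so a half turn about z gives the same grasp; the last joint's range is limited). The gripper opens to 85 mm and grips with 20 to 120 N. Pads are 22 mm wide; open, the fingers measure 114 mm over their backs; the gripper's body (76 mm by 85 mm) begins 54 mm behind the grasp point. The pads swing forward as they close: fully open they stand 13 mm farther back than shut.
Start: joints at [-1.333, 0.104, 0.097, 1.564, 0, 1.353], TCP at [264.122, -538.771, 245.331] pointing down, gripper open.
Joint ranges: [-2.99, 2.99], [-0.84, 1.86], [-1.1, 1.16], [-1.84, 2.11], [-1.51, 1.56], [-3.14, 3.14]. Speed limits (rad/s): [2.22, 2.22, 2.57, 3.14, 3.14, 3.14].

### API

Orientations are given as a unit quaternion [x, y, z, w].
In Python, from station import telemetry, cams, bot gives the robot as it stands.
- The arm moves only by the tool pendant, called after "Emit:" in YAML: its name, and indented under it one key for each argument. Schema: {"type":"object","properties":{"moves":{"type":"array","items":{"type":"object","properties":{"aperture":{"type":"number"},"x":{"type":"number"},"y":{"type":"number"},"z":{"type":"number"},"spin":{"type":"number"}},"additionalProperties":false,"required":["aperture"]},"minItems":1,"maxItems":8},"clamp_n":{"type":"number"},"only":{"type":"string"},"quiet":{"type":"boolean"},"lines":{"type":"string"}},"required":["moves"],"additionalProperties":false}. moves is a list of rows, 1 to 8 of them, each an object with the fields aperture (the finger opening in mm), x, y, z (the shift in shares of 50 cm (1.0 is 50 cm)), spin (a turn about the tool's z in normalised numbers (1 is 120 degrees)); a field left out counts as zero (the opening has to be given); each row is the pose to reach, as a shift and turn from the pose commanded when the call began, along the tool's axes at that moment; what a row does not reach only later rows make up. A row lasts 1/8 s, in which the tool goes at most 62.5 mm and 0.188 rad, less where a joint would pass 70% of its speed; a pose out of reach is approached as far as the arm can. The fingers move at their own pace and stop on an object; clamp_n is the grip in N (left out, the last holds). Time passes only in rows, so rows that do not move let the fingers close. The tool returns the time, the measured TCP pose, the force, the opening and the grip force at its end. only (a regular expression) keeps the lines of the reply that match it, lines (a string "A,B") keeps lines A to B, and quiet returns only ok. A shift or turn number past 1, either way, is cut back to 1. Input that does not fit is refused with a message, and nothing moves.
- telemetry.get_state(): the state, without advancing time (a new reading comes with each control period).
- cams.grab_frame(name): name is "side" or "top"; returns a dict with "frame" (384x512x3 uint8, red, green, blue), "depth" (384x512 float32, mm along the optical axis (not along the pixel's ray), 0 where there is no reading), "K" (3x3 intrinsics, pixels), "D" ([k1, k2, p1, p2, k3] as OpenCV has them; the pictures are not rectified), "eye" and "rotation" of the camera in the world. Camera axes: x right, y up, looking along -z (the intrinsics and any distortion apply to the point x, -y, -z); pixel columns grow to the right and rows downward; lengths in mm; the calibration is good to about 2 mm. A picture is of the moment at which its call begins.
- bot.finish_job(): hands the job in; it is judged then, once.
The state is a dict: "clock": time; "joint_pos": joint angles; "qd": joint speeds; "tau": joint torques, N m; "eef_pos": TCP position; "tcp_rot": TCP orientation; "ft_force": force on the tool from outside, world axes, zero at the start; "wrist_torque": the same for the moment, N m; "finger_gap": finger opening in mm; "grasp_force": force on a finger pad.
Only numpy, scipy, OpenCV 4.12 (cv2) and the standard library are available. Lean on these libraries where they do the work, as an engineer would, in place of code of your own. Each camera call takes 0.05 s, during which the arm holds its last target. There are 200 camera calls.

### The job

The slicing is finished, so make the flat vegetable slicer safe to put away. With the fingertips, push the thickness slide on its side fully shut, towards the bridge end; and press the food holder's sprung pusher right down and, keeping it down, slide the holder along the rails so that the tongue goes under the leaf spring in the bridge, all the way to the end stop, so that the spring keeps the pusher down when you let go. Push only: do not lift the holder off its rails, and leave the vegetables and the salt shaker where they are.

Things in the scene. Friction and masses are not known exactly. Their poses are not given: they have to be found in the camera images.
- slicer: flat steel vegetable slicer (mandoline), fixed on the worktop, 340 x 120 mm. Origin: middle of its length and width, at worktop height. +x runs lengthwise to the black bridge (parking direction), z up, +y is the side with the thickness slide, facing the robot. Side rails along x at y = -54 and +54 mm, 12 mm wide, tops at z = 44 mm.
- leaf_belly (a point): lowest point of the steel leaf spring under the bridge: slicer x = 103, y = 0, z = 66.5 mm. Spring 26 mm wide; lip turned up to z = 71.5 at x = 95. Yields upwards: 3 N at once, then 4.6 N per mm. The bridge's solid cover above it fills x = 90 to 140, z = 72 to 84 mm over the whole width; its pillars on the rails (x = 110 to 125) are the holder's end stop.
- food_holder: white food holder, loose on the rails (about 0.36 kg, friction 0.2), slides along the slicer's x; skirts outside the rails guide it, 2 mm play a side. Plate x = -50 to +70, 130 mm wide, 8 mm thick. Origin: under the pusher's axis at the plate's underside (44 mm above the worktop); axes as the slicer's. It starts 85 to 140 mm short of the end stop.
- pusher (a joint): depth the holder's black pusher is pressed, m: 0 up, 0.012 fully down (hard stop); spring 5 N at the top, 12 N at the bottom. Its tongue (24 wide, 6 thick) reaches 80 mm ahead of the holder's origin: top at z = 80 mm when up (butts against the bridge cover), 68 mm when down (slips under the leaf spring, lifting it 1.5 mm). Parked and let go it stays at about 0.011.
- pad (a point): point on the pusher's flat thumb pad, moves with it: 90 mm above the worktop when up, 78 mm when down, 4 mm behind the holder's origin. Pad 56 x 56 mm; along its front edge (towards the bridge) a lip 8 mm thick, 8 mm high, its rear face 24 mm ahead of this point, to push against. The flat reaches 24 mm back and 28 mm to each side.
- thickness (a joint): position of the thickness slide, m: 0 shut (end stop, tab nearest the bridge), 0.030 fully open; stays where it is left, takes about 1.5 N to move.
- tab_top (a point): middle of the top of the thickness slide's upright black tab, 49 mm above the worktop. Tab 12 mm thick along the slicer's x, 24 mm wide along y (y = 74 to 98 mm), lower edge 13 mm above the worktop. Pushed along the slicer's +x it shuts; shut, it stands at slicer x = 55 mm.
- park_end (a point): point fixed on the slicer where the food holder's origin lies when it is against the end stop (slicer x = 40, y = 0, z = 44 mm)
- onion: brown onion, 82 mm wide and 94 mm high, loose, beyond the slicer
- lemon: lemon, 71 x 53 x 51 mm, loose, beyond the slicer
- tomato: tomato, 69 mm, loose, beyond the slicer
- mushroom: white mushroom, 50 mm wide and 45 mm high, loose, by the bridge end on the robot's side
- salt_shaker: glass salt shaker, 44 mm wide and 90 mm high, loose, past the bridge end
- garlic: garlic bulb, 56 mm, loose, past the bridge end

How it is judged (in metres and radians):
At the end, for the whole second after the job is handed in: The food holder sits flat on the rails within 4 mm of the end stop, at rest; the leaf spring alone keeps the pusher down (at least 8 of its 12 mm); the thickness slide is within 3 mm of shut (x of food_holder in the frame of slicer between 0.036 and 0.046 m and z of food_holder in the frame of slicer below 0.048 m and angle between food_holder's own z axis and vertical below 0.08 rad and value of joint pusher above 0.008 m and value of joint thickness below 0.003 m and linear speed of food_holder below 0.02 m/s); the robot touches nothing.
It fails at once if the food holder is lifted off its rails (more than 10 mm) or tipped (z of food_holder in the frame of slicer above 0.054 m or angle between food_holder's own z axis and vertical above 0.25 rad).
It fails at once if a vegetable or the salt shaker is moved more than 30 mm (distance of any of onion, lemon, tomato, mushroom, salt_shaker, garlic from where it was at the start of the episode above 0.03 m).
It also fails if it takes over 42 s, if anything falls off the work surface, if the arm or the gripper's body presses on something with over 40 N, if the wrist force passes 120 N, or if a joint passes its speed limit or range.

## Working session

There is one attempt and no reset: what is moved stays moved. The work goes in short steps, Python scripts to look and compute and a tool call to move; the robot and the scene stay as the last step left them, time stands still between calls to the robot, and variables do not carry over. Pictures are saved under pics/ and viewed, at most 10 in all, crops included, and the job is handed in when it is done.

```bash
ls; mkdir -p pics; cat > h.py <<'E'
import numpy as np, cv2
from station import telemetry, cams, bot
def world(f,u,v,d=None):
    # pixel -> world, using depth (or given depth)
    u=np.atleast_1d(u).astype(float);v=np.atleast_1d(v).astype(float)
    if d is None: d=f["depth"][v.astype(int),u.astype(int)]
    p=cv2.undistortPoints(np.stack([u,v],1)[:,None],np.array(f["K"]),np.array(f["D"]))[:,0]
    c=np.stack([p[:,0]*d,-p[:,1]*d,-d*np.ones(len(u))],1)
    return c@np.array(f["rotation"]).T+np.array(f["eye"])
def cloud(f):
    v,u=np.mgrid[:384,:512]
    P=world(f,u.ravel(),v.ravel()); P[f["depth"].ravel()==0]=np.nan
    return P.reshape(384,512,3)
E
python3 - <<'E'
from h import *
for n in("top","side"):
    f=cams.grab_frame(n); np.savez("f_"+n,**f)
    cv2.imwrite(f"pics/{n}0.png",cv2.resize(f["frame"][...,::-1],(800,600)))
    print(n,f["eye"],f["rotation"])
s=telemetry.get_state();print(s["clock"],s["eef_pos"],s["tcp_rot"],s["ft_force"])
E
```

```text
pics
top [472.74595966 356.28594942 925.66988985] [ 0.0350786  -0.03798948 -0.69892961  0.71331879]
side [ 527.01121137 1114.56513948  501.22264731] [-0.01724095  0.51205957  0.85860126 -0.01736748]
0.1 [ 264.03859392 -538.46060204  244.58324024] [ 9.74143355e-01  2.25929970e-01 -1.67121894e-05 -6.09577440e-04] [ 0.22862981 -0.99389696 -0.06452655]
```

```bash
sed -i 's/np.array(f\["rotation"\]).T/R.from_quat(f["rotation"]).as_matrix().T/; 1a from scipy.spatial.transform import Rotation as R' h.py
```

```text
(no output)
```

View pics/top0.png

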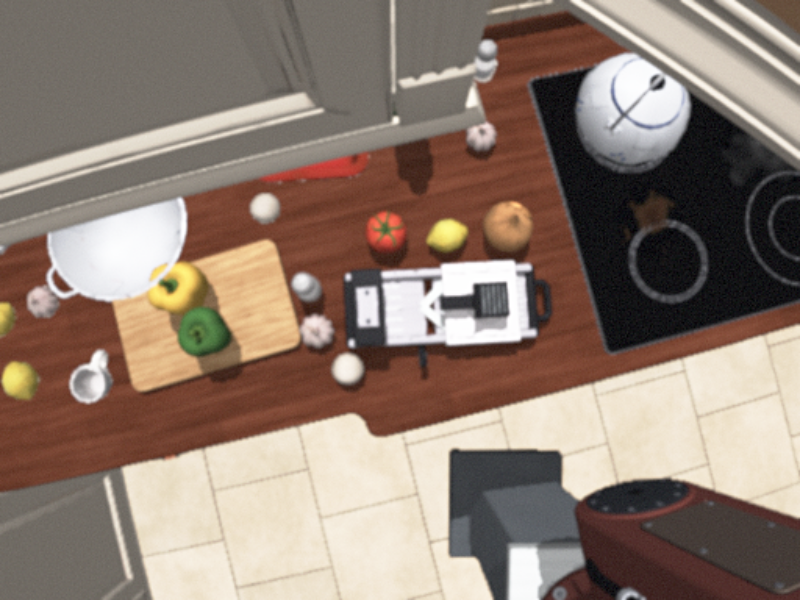

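View pics/side0.png

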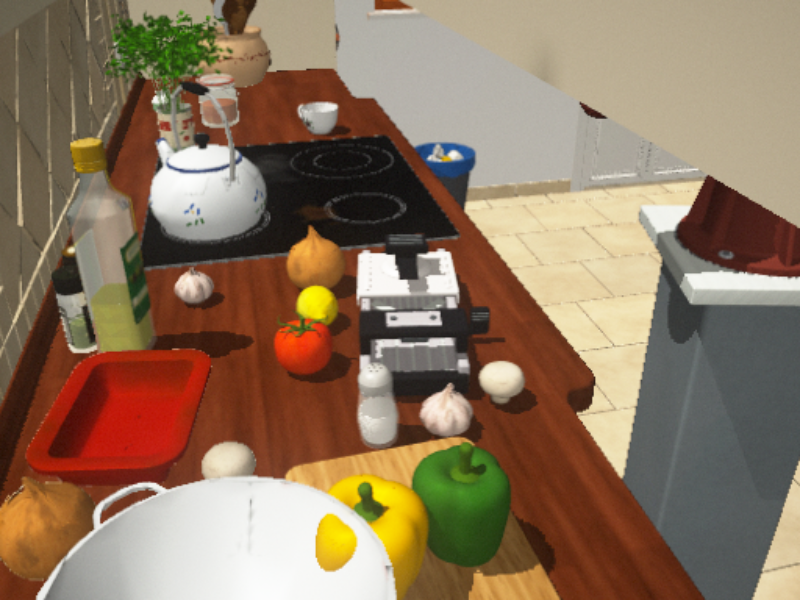

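```bash
cat >> h.py <<'E'
def rect(P):
    r=cv2.minAreaRect(P[:,:2].astype(np.float32)); return np.round(r[0],1),np.round(r[1],1),round(r[2],2)
E
python3 - <<'E'
from h import *
f=dict(np.load("f_top.npz")); C=cloud(f)
def reg(u0,u1,v0,v1): # in 800px coords
    return C[int(v0*.64):int(v1*.64),int(u0*.64):int(u1*.64)].reshape(-1,3)
def show(n,P,lo,hi):
    P=P[(P[:,2]>lo)&(P[:,2]<hi)]; print(n,len(P),P.mean(0).round(1),"medz",np.median(P[:,2]).round(1),rect(P))
show("bridge",reg(335,395,262,355),77,92)
show("plate",reg(435,535,255,350),46,60)
show("pad",reg(465,515,275,325),82,96)
show("lip",reg(460,520,270,330),95,106)
show("tab",reg(412,434,344,375),40,58)
for n,b in dict(mush=(325,370,345,392),gar=(298,336,312,352),salt=(288,325,268,305),onion=(480,535,198,252)).items():
    show(n,reg(*b),15,120)
print("worktop",np.nanmedian(reg(450,520,360,385)[:,2]))
# profile along pad centre row
v=int(300*.64)
for u in range(270,345,3): print(u,C[v,u].round(0),f["frame"][v,u])
E
```

```text
bridge 956 [544.  402.2  84.2] medz 84.2 (array([544.6, 403.3]), array([117.7,  50.1]), 4.57)
plate 1698 [556.4 223.3  52.6] medz 52.5 (array([559.5, 216.8]), array([130.7, 155.5]), 2.47)
pad 462 [559.  210.2  90.6] medz 90.5 (array([559.1, 216.9]), array([53.9, 65.3]), 4.41)
lip 67 [558.2 236.2  97.7] medz 97.5 (array([557.6, 236.5]), array([50.5,  7.8]), 3.35)
tab 45 [466.6 314.1  48.1] medz 48.2 (array([466.6, 314. ]), array([20. , 10.1]), 0.85)
mush 334 [451.  431.9  41.5] medz 41.5 (array([457.8, 431.8]), array([50. , 69.5]), 78.32)
gar 355 [508.  487.2  36.1] medz 36.9 (array([509.1, 491.1]), array([51.9, 61.7]), 1.52)
salt 275 [573.4 500.2  67.4] medz 78.9 (array([574.5, 511.4]), array([39.9, 58.6]), 4.06)
onion 814 [681.7 179.4  62.5] medz 64.1 (array([685.4, 176.5]), array([81.6, 77.5]), 60.46)
worktop 0.3242100022642376
270 [561. 315.  32.] [250 250 251]
273 [561. 307.  33.] [253 253 253]
276 [562. 299.  31.] [248 249 250]
279 [563. 291.  23.] [223 220 226]
282 [557. 288.  78.] [78 75 81]
285 [557. 281.  84.] [61 61 68]
288 [557. 273.  81.] [54 53 56]
291 [558. 266.  79.] [54 53 57]
294 [558. 258.  79.] [53 53 56]
297 [558. 251.  76.] [57 60 65]
300 [558. 244.  82.] [52 52 56]
303 [556. 239.  96.] [36 36 42]
306 [557. 231.  90.] [44 47 46]
309 [557. 224.  93.] [128 133 137]
312 [557. 216.  92.] [108 109 116]
315 [557. 209.  92.] [ 97  99 104]
318 [557. 202.  94.] [93 94 99]
321 [558. 195.  91.] [90 90 94]
324 [558. 187.  90.] [90 89 93]
327 [562. 171.  51.] [255 255 255]
330 [562. 164.  53.] [252 251 252]
333 [565. 151.  27.] [245 246 247]
336 [565. 143.  28.] [230 226 233]
339 [565. 136.  34.] [51 51 56]
342 [565. 129.  36.] [55 50 54]
```

The manual's scale: shifts go in shares of 50 cm and turns go in shares of 120 degrees. Converting my numbers, 316 mm / 500 = 0.632, -222 mm / 500 = -0.444, -0.17 rad / 2.0944 = -0.0812.

```bash
cat >> h.py <<'E'
EX=np.array([-.0776,.997,0]);EY=np.array([-.997,-.0776,0]);EZ=np.array([0,0,1.]);O=np.array([553.5,288.6,0])
def sl(p): p=np.asarray(p)-O; return np.round([p@EX,p@EY,p[2]],1)
def to(x,y,z):
    """shift in tool axes from present TCP to slicer point; yaw error"""
    s=telemetry.get_state(); Rm=R.from_quat(s["tcp_rot"]).as_matrix()
    print("t",round(s["clock"],2),"now sl",sl(s["eef_pos"]),"shift",np.round(Rm.T@(O+x*EX+y*EY+z*EZ-s["eef_pos"]),1),
     "turn",round(float(np.arctan2(Rm[:,1]@EX,Rm[:,0]@EX)),3),"F",np.round(s["ft_force"],1))
E
python3 - <<'E'
from h import *
print(bot.finger_overhang); f=dict(np.load("f_top.npz"));C=cloud(f)
for u,v in((200,95),(300,75),(270,90),(180,112),(150,20)): print(u,v,C[v,u].round(0))
to(5,86,200)
E
```

```text
14.0
200 95 [642. 429. 488.]
300 75 [673. 298. 486.]
270 90 [848. 317.   1.]
180 112 [765. 554.  47.]
150 20 [642. 446. 659.]
t 0.1 now sl [-802.1  352.8  244.6] shift [ 545.9 -651.6   45.5] turn -1.193 F [ 0.2 -1.  -0.1]
```

Emit:
pendant:
  moves:
    - {"aperture": 0,"x": 0.09,"y": -0.064,"spin": -0.0812}
    - {"aperture": 0,"x": 0.18,"y": -0.128,"spin": -0.1623}
    - {"aperture": 0,"x": 0.27,"y": -0.192,"spin": -0.2435}
    - {"aperture": 0,"x": 0.36,"y": -0.256,"spin": -0.3247}
    - {"aperture": 0,"x": 0.45,"y": -0.32,"spin": -0.4058}
    - {"aperture": 0,"x": 0.54,"y": -0.384,"spin": -0.487}
    - {"aperture": 0,"x": 0.632,"y": -0.444,"spin": -0.5682}
  clamp_n: 60

```text
clock: 0.98
eef_pos: [450.6, -198.6, 245.1]
tcp_rot: [0.678, 0.735, -0.0, 0.0]
ft_force: [0.5, -1.4, -0.2]
finger_gap: 0.2
grasp_force: 0.0
```

```bash
python3 -c "
from h import *
to(3,86,200)"
```

```text
t 0.97 now sl [-477.7  140.4  245.1] shift [480.6  55.7  45.1] turn 0.003 F [ 0.5 -1.4 -0.2]
```

Emit:
pendant:
  moves:
    - {"aperture": 0,"x": 0.12,"y": -0.014}
    - {"aperture": 0,"x": 0.24,"y": -0.028}
    - {"aperture": 0,"x": 0.36,"y": -0.042}
    - {"aperture": 0,"x": 0.48,"y": -0.056}
    - {"aperture": 0,"x": 0.6,"y": -0.07,"z": 0.02}
    - {"aperture": 0,"x": 0.72,"y": -0.084,"z": 0.04}
    - {"aperture": 0,"x": 0.84,"y": -0.1,"z": 0.06}
    - {"aperture": 0,"x": 0.964,"y": -0.114,"z": 0.09}

```text
clock: 1.98
eef_pos: [356.8, 276.5, 200.5]
tcp_rot: [0.68, 0.733, 0.0, 0.0]
ft_force: [0.5, -0.9, 0.2]
finger_gap: 0.0
grasp_force: 0.0
```

```bash
python3 -c "
from h import *
to(3,86,40)"
```

```text
t 1.98 now sl [  3.2 197.  200.5] shift [1.000e-01 1.108e+02 1.607e+02] turn -0.003 F [ 0.5 -0.9  0.2]
```

To row units: 160 mm / 500 = 0.32, 111 mm / 500 = 0.222.

Emit:
pendant:
  moves:
    - {"aperture": 0,"y": 0.11,"z": 0.04}
    - {"aperture": 0,"y": 0.222,"z": 0.1}
    - {"aperture": 0,"y": 0.222,"z": 0.2}
    - {"aperture": 0,"y": 0.222,"z": 0.3}
    - {"aperture": 0,"y": 0.222,"z": 0.32}
    - {"aperture": 0,"y": 0.222,"z": 0.32}

```text
clock: 2.72
eef_pos: [468.2, 282.8, 41.3]
tcp_rot: [0.68, 0.733, -0.0, 0.0]
ft_force: [0.4, 0.3, -0.5]
finger_gap: 0.1
grasp_force: 0.0
```

```bash
python3 -c "
from h import *
to(38,86,40)
f=cams.grab_frame('top');cv2.imwrite('pics/t1.png',cv2.resize(f['frame'][120:264,190:382,::-1],(768,576)))"
```

```text
t 2.73 now sl [ 0.8 85.5 41.3] shift [37.2 -0.6  1.3] turn -0.003 F [ 0.4  0.3 -0.5]
```

View pics/t1.png

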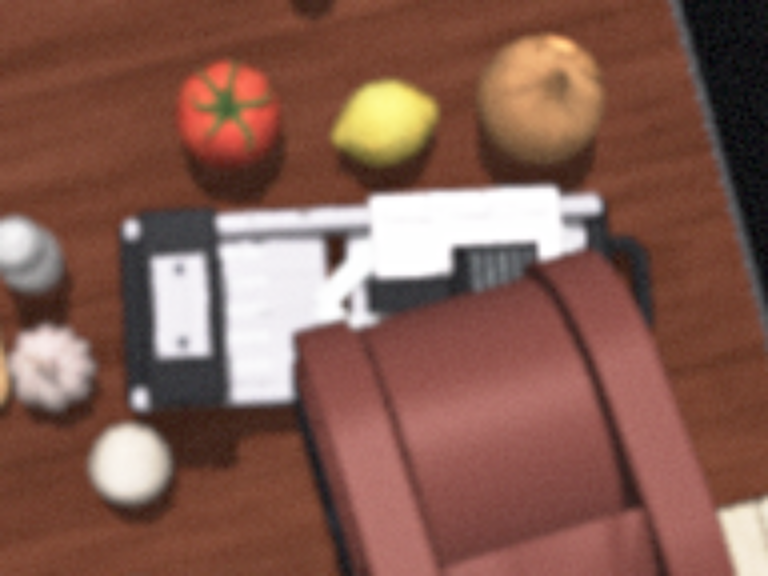

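The arm's wrist hides the tab. The bridge (170,305), pad (490,280) and vegetables are unmoved. Pushing the tab now.

Emit:
pendant:
  moves:
    - {"aperture": 0,"x": 0.02}
    - {"aperture": 0,"x": 0.036}
    - {"aperture": 0,"x": 0.052}
    - {"aperture": 0,"x": 0.064}
    - {"aperture": 0,"x": 0.068}
    - {"aperture": 0,"x": 0.068}

```text
clock: 3.52
eef_pos: [465.4, 316.8, 40.4]
tcp_rot: [0.68, 0.733, -0.0, -0.0]
ft_force: [-0.1, 0.0, -0.3]
finger_gap: -0.2
grasp_force: 0.0
```

```bash
python3 -c "
from h import *
to(38,86,40)"
```

```text
t 3.52 now sl [35.  85.7 40.4] shift [ 3.  -0.3  0.4] turn -0.002 F [-0.1  0.  -0.3]
```

To row units: 5 mm / 500 = 0.01, 4 mm / 500 = 0.008.

Emit:
pendant:
  moves:
    - {"aperture": 0,"x": 0.004}
    - {"aperture": 0,"x": 0.008}
    - {"aperture": 0,"x": 0.01}
    - {"aperture": 0,"x": 0.01}

```text
clock: 4.03
eef_pos: [465.1, 320.3, 40.4]
tcp_rot: [0.68, 0.733, -0.001, 0.001]
ft_force: [-0.5, -8.6, 2.1]
finger_gap: -0.1
grasp_force: 4.4
```

```bash
python3 -c "
from h import *
to(38,86,40)"
```

```text
t 4.03 now sl [38.4 85.7 40.4] shift [-0.4 -0.3  0.4] turn -0.004 F [-0.5 -8.6  2.1]
```

To row units: -112 mm / 500 = -0.224, -100 mm / 500 = -0.2.

Emit:
pendant:
  moves:
    - {"aperture": 0,"x": -0.02}
    - {"aperture": 0,"x": -0.02,"z": -0.1}
    - {"aperture": 0,"x": -0.04,"z": -0.19}
    - {"aperture": 0,"x": -0.1,"y": 0.06,"z": -0.2}
    - {"aperture": 0,"x": -0.17,"y": 0.12,"z": -0.2}
    - {"aperture": 0,"x": -0.224,"y": 0.172,"z": -0.2}
    - {"aperture": 0,"x": -0.224,"y": 0.172,"z": -0.19}
    - {"aperture": 0,"x": -0.224,"y": 0.172,"z": -0.19}

```text
clock: 5.03
eef_pos: [558.7, 216.5, 135.0]
tcp_rot: [0.68, 0.733, -0.0, -0.001]
ft_force: [-0.5, 0.9, 0.3]
finger_gap: 0.0
grasp_force: 0.0
```

```bash
python3 -c "
from h import *
to(-72,0,92)
f=cams.grab_frame('side');cv2.imwrite('pics/s1.png',cv2.resize(f['frame'][130:274,190:382,::-1],(768,576)))
f=cams.grab_frame('top');C=cloud(f)
P=C[215:245,255:285].reshape(-1,3);P=P[(P[:,2]>40)&(P[:,2]<56)];print(len(P),sl(P.mean(0)) if len(P) else '')
cv2.imwrite('pics/t2.png',cv2.resize(f['frame'][120:264,190:382,::-1],(768,576)))"
```

```text
t 5.03 now sl [-72.3   0.4 135. ] shift [ 0.3  0.5 43. ] turn -0.003 F [-0.5  0.9  0.3]
164 [38.3 62.6 45.3]
```

View pics/s1.png

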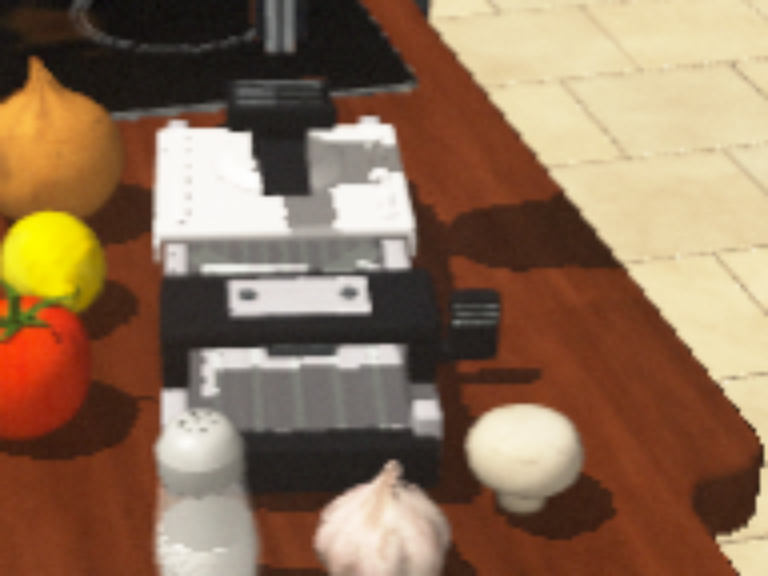

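The tab (475,322) is now close to the bridge, and the fingers (280,20) hang above the pad (280,95). Pressing next.

To row units: 44 mm / 500 = 0.088, 42 mm / 500 = 0.084.

Emit:
pendant:
  moves:
    - {"aperture": 0,"z": 0.04}
    - {"aperture": 0,"z": 0.064}
    - {"aperture": 0,"z": 0.076}
    - {"aperture": 0,"z": 0.084}
    - {"aperture": 0,"z": 0.088}
    - {"aperture": 0,"z": 0.088}

```text
clock: 5.88
eef_pos: [559.6, 216.7, 92.5]
tcp_rot: [0.68, 0.733, 0.0, 0.0]
ft_force: [-2.6, 0.2, 10.6]
finger_gap: 0.1
grasp_force: 5.6
```

```bash
python3 -c "
from h import *
to(-72,0,92)"
```

```text
t 5.88 now sl [-72.2  -0.5  92.5] shift [ 0.2 -0.5  0.5] turn -0.002 F [-2.6  0.2 10.6]
```

To row units: 3 mm / 500 = 0.006, 2 mm / 500 = 0.004.

Emit:
pendant:
  moves:
    - {"aperture": 0,"z": 0.004}
    - {"aperture": 0,"z": 0.006}
    - {"aperture": 0,"z": 0.006}

```text
clock: 6.25
eef_pos: [560.5, 216.8, 91.9]
tcp_rot: [0.68, 0.733, 0.001, 0.001]
ft_force: [-7.5, -1.0, 24.7]
finger_gap: -0.3
grasp_force: 12.6
```

```bash
python3 -c "
from h import *
to(-72,0,92)"
```

```text
t 6.25 now sl [-72.1  -1.4  91.9] shift [ 0.1 -1.4 -0.1] turn -0.002 F [-7.5 -1.  24.7]
```

To row units: 74 mm / 500 = 0.148, 66 mm / 500 = 0.132.

Emit:
pendant:
  moves:
    - {"aperture": 0,"x": 0.008}
    - {"aperture": 0,"x": 0.02}
    - {"aperture": 0,"x": 0.04}
    - {"aperture": 0,"x": 0.064}
    - {"aperture": 0,"x": 0.088}
    - {"aperture": 0,"x": 0.112}
    - {"aperture": 0,"x": 0.132}
    - {"aperture": 0,"x": 0.148}

```text
clock: 7.25
eef_pos: [555.0, 290.1, 91.9]
tcp_rot: [0.68, 0.733, 0.001, 0.002]
ft_force: [-7.0, -7.1, 25.7]
finger_gap: 0.1
grasp_force: 12.5
```

```bash
python3 -c "
from h import *
to(49,0,92)"
```

```text
t 7.25 now sl [ 1.4 -1.6 91.9] shift [47.6 -1.7 -0.1] turn -0.003 F [-7.  -7.1 25.7]
```

To row units: 46 mm / 500 = 0.092, 42 mm / 500 = 0.084.

Emit:
pendant:
  moves:
    - {"aperture": 0,"x": 0.012}
    - {"aperture": 0,"x": 0.028,"y": -0.001}
    - {"aperture": 0,"x": 0.044,"y": -0.002}
    - {"aperture": 0,"x": 0.06,"y": -0.002}
    - {"aperture": 0,"x": 0.072,"y": -0.002}
    - {"aperture": 0,"x": 0.084,"y": -0.002}
    - {"aperture": 0,"x": 0.092,"y": -0.002}
    - {"aperture": 0,"x": 0.092,"y": -0.002}

```text
clock: 8.25
eef_pos: [551.6, 335.8, 91.9]
tcp_rot: [0.68, 0.733, 0.002, 0.002]
ft_force: [-0.9, -6.5, 20.7]
finger_gap: -0.2
grasp_force: 13.4
```

```bash
python3 -c "
from h import *
to(49,0,92)"
```

```text
t 8.25 now sl [47.2 -1.8 91.9] shift [ 1.8 -1.8 -0.1] turn -0.003 F [-0.9 -6.5 20.7]
```

To row units: 5 mm / 500 = 0.01, 3.5 mm / 500 = 0.007.

Emit:
pendant:
  moves:
    - {"aperture": 0,"x": 0.004}
    - {"aperture": 0,"x": 0.007}
    - {"aperture": 0,"x": 0.01}
    - {"aperture": 0,"x": 0.01}

```text
clock: 8.75
eef_pos: [551.4, 338.3, 91.9]
tcp_rot: [0.681, 0.732, -0.0, 0.004]
ft_force: [-1.2, -17.7, 23.1]
finger_gap: 0.6
grasp_force: 18.6
```

```bash
python3 -c "
from h import *
to(49,0,92)"
```

```text
t 8.75 now sl [49.8 -1.8 91.9] shift [-0.8 -1.8 -0.1] turn -0.005 F [ -1.2 -17.7  23.1]
```

At the end stop (17.7 N push). Release upwards.

To row units: -200 mm / 500 = -0.4, -1.5 mm / 500 = -0.003.

Emit:
pendant:
  moves:
    - {"aperture": 0,"x": -0.003,"z": -0.002}
    - {"aperture": 0,"x": -0.004,"z": -0.008}
    - {"aperture": 0,"x": -0.006,"z": -0.02}
    - {"aperture": 0,"x": -0.012,"z": -0.08}
    - {"aperture": 0,"x": -0.02,"y": -0.08,"z": -0.18}
    - {"aperture": 0,"x": -0.02,"y": -0.19,"z": -0.2}
    - {"aperture": 0,"x": -0.02,"y": -0.3,"z": -0.2}
    - {"aperture": 0,"x": -0.02,"y": -0.4,"z": -0.2}

```text
clock: 9.75
eef_pos: [348.4, 316.0, 188.6]
tcp_rot: [0.68, 0.733, 0.0, -0.0]
ft_force: [-1.0, 1.4, 0.3]
finger_gap: 0.0
grasp_force: 0.0
```

```bash
python3 - <<'E'
from h import *
f=cams.grab_frame('top');C=cloud(f)
to(49,0,92)
P=C[150:240,210:330].reshape(-1,3); S=(P-O)@np.array([EX,EY,EZ]).T
def m(n,q): q=S[q]; print(n,len(q),np.median(q,0).round(1),q.min(0).round(1) if len(q) else '',q.max(0).round(1) if len(q) else '')
a=(abs(S[:,1])<22)
m("pad flat",a&(S[:,0]>15)&(S[:,0]<56)&(S[:,2]>70)&(S[:,2]<82))
m("lip",a&(S[:,0]>55)&(S[:,0]<75)&(S[:,2]>83)&(S[:,2]<105))
m("plate",(abs(S[:,1])>35)&(abs(S[:,1])<60)&(S[:,0]<88)&(S[:,0]>-40)&(S[:,2]>47)&(S[:,2]<58))
m("tab",(S[:,1]>76)&(S[:,1]<98)&(S[:,2]>42)&(S[:,2]<55)&(S[:,0]>0)&(S[:,0]<80))
cv2.imwrite('pics/t3.png',cv2.resize(f['frame'][100:290,170:420,::-1],(750,570)))
E
```

```text
t 9.8 now sl [ 43.3 207.8 188.1] shift [  5.8 208.2  95.2] turn -0.0 F [-0.5  3.4  1.1]
pad flat 295 [35.6 -0.1 78.7] [ 15.  -21.7  74.6] [56.  21.9 82. ]
lip 60 [64.   0.7 86.9] [ 60.1 -21.1  83.3] [68.  20.1 90.2]
plate 769 [39.7 35.4 52.7] [ -9.9 -60.   47.9] [88.  60.  57.7]
tab 39 [54.8 86.  48.4] [49.1 76.1 45. ] [60.1 95.9 51. ]
```

View pics/t3.png

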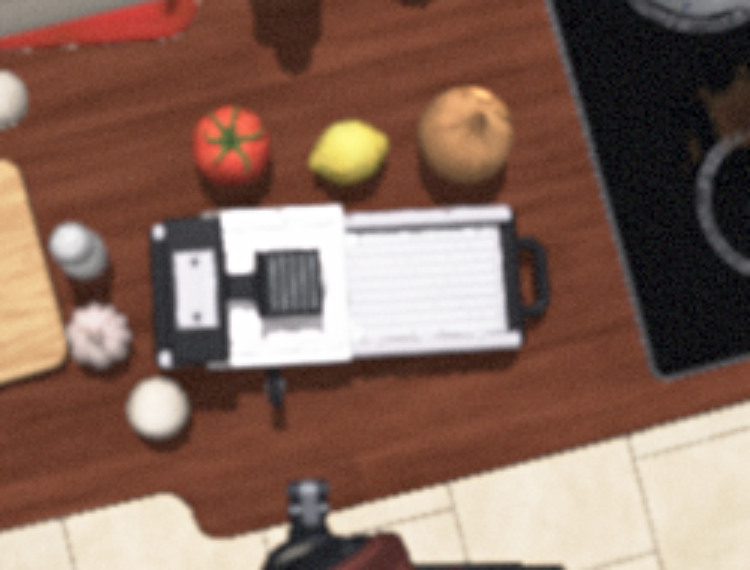

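The holder sits against the bridge, with its lip at slicer x = 64, so its origin is at 40. The pad (290,283) stays down at z ≈ 78.7, the tab (275,390) is shut at x = 54.8, and the vegetables are unmoved.

```bash
python3 -c "
from h import *
print(bot.finish_job())"
```

```text
the job is handed in; nothing more can be done
None
```

The job is handed in after about 10 s of robot time: in the last camera check the thickness slide was shut (tab at x ≈ 55 mm), the holder was against the end stop (x ≈ 40 mm) with the pusher staying down on its own, and the vegetables and salt shaker had not visibly moved; the hand-in returned no verdict.

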